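# Hang a thread tray on the slat display

### The arm

A 6-joint arm with a two-finger parallel gripper is mounted at the origin on the work surface. World frame = base frame: x ahead of the robot, y to its left, z up, the work surface at z = 0. Lengths are in m, angles in rad, forces in N, time in s.
With the tool pointing down it reaches from about 0.35 to 0.85 m from the base axis. Payload 8.1 kg.
Tool frame: the origin (TCP) lies on the mounting face of the last link; the fingertips stand 186 mm ahead of it and the grasp point (between the pads) lies 167 mm ahead of it; z points along the fingers, y is the line along which they close (so a half turn about z gives the same grasp; the last joint's range is limited). The gripper opens to 93 mm and grips with 3 to 60 N. Pads are 15 mm wide; open, the fingers measure 128 mm over their backs; the gripper's body (75 mm by 188 mm) begins 65 mm behind the grasp point.
Start: joints at [-1.336, 0.13, 1.488, -0, 1.523, -0.085], TCP at [0.189, -0.57, 0.405] pointing down, gripper open.
Joint ranges: [-2.96, 2.96], [-0.89, 2.26], [0.02, 2.5], [-1.34, 4.48], [0, 2.73], [-2.66, 2.66]. Speed limits (rad/s): [2.39, 2.39, 2.79, 3.14, 3.14, 3.14].

### API

Orientations are given as a rotation vector (axis times angle).
In Python, from plant import * gives the robot as it stands. The module is installed in compiled form; this text tells all that it offers.
- The arm moves only by the tool arm_command, never from a script. Its argument "increments" is a list of rows, each a list of 6 numbers: the shift along the tool's x, y, z in units of 0.2 m (1.0 is 0.2 m), then the turn, a rotation vector about the tool's x, y, z in units of pi rad (1.0 is pi rad). A call has exactly 5 rows; each row is the pose to reach, as a shift and turn from the pose commanded when the call began, along the tool's axes at that moment, turning the shorter way round; what a row does not reach only later rows make up. A row lasts 1/8 s, in which the tool goes at most 62.5 mm and 10.7 degrees, less where a joint would pass 70% of its speed; a pose out of reach is approached as far as the arm can. A call with a number of a shift or a turn outside -1 to 1 is refused whole. A call with a gripper value outside its range is refused whole. "fingers" is the closure, from -1 (fully open) to 1 (shut), set as the call begins (left out, the last holds). The fingers move at their own pace and stop on an object; "force" is the grip in N (left out, the last holds). Time passes only in rows, so rows that repeat a pose let the fingers close, or fill a call up. It gives the time, the measured TCP pose, the force, the opening and the grip force at its end, in the units of the state.
- read_state(): the state, without advancing time (a new reading comes with each control period).
- read_camera(name): name is "side" or "top"; returns a dict with "image" (480x640x3 uint8, red, green, blue), "fx", "fy", "cx", "cy" (pixels), "T" (4x4, takes a point from camera to world coordinates). Camera axes: x right, y down, z forward; pixel columns grow to the right and rows downward; lengths in m; the calibration is good to about 2 mm. A picture is of the moment at which its call begins. There is no depth.
- close_job(): hands the job in; it is judged then, once.
The state is a dict: "t": time; "q": joint angles; "dq": joint speeds; "joint_torque": joint torques, N m; "tool_pos": TCP position; "orientation": TCP orientation; "force": force on the tool from outside, world axes, zero at the start; "wrist_torque": the same for the moment, N m; "opening": finger opening in m; "gripper_force": force on a finger pad.
Only numpy, scipy, OpenCV 4.12 (cv2) and the standard library are available. Lean on these libraries where they do the work, as an engineer would, in place of code of your own. Each camera call takes 0.05 s, during which the arm holds its last target. There are 200 camera calls.

### The job

Hang the loose grey tray that has a lip on its back in the empty place at the middle of the slat display, level like the trays on either side of it. Tilt its front up to hook the lip into the upper groove, ease it down onto the spring catch and let go so that it hangs there by itself with its front still raised; then push its front ledge down until it snaps past the catch and sits fully home. Do not knock the other things on the counter about.

Things in the scene. Friction and masses are not known exactly. Their poses are not given: they have to be found in the camera images.
- tray: Loose open grey tray to be hung, 160 g (+-30 %), upright on the counter. Origin: centre of its underside; x towards its back (the side that goes to the wall), y along its width, z up. 100 mm deep (x -50 to 50), 56 mm wide, side and front walls 4 mm thick, 50 mm high; back wall 74 mm high, with a lip above, a lug low down, and a ledge along the front.
- tray_lip (a point): Middle of the top of the tray's hanger lip (tray frame 59, 0, 95 mm). The hanger is as wide as the tray: a level tongue 4 mm thick (z 70 to 74) from the back face x = 50 to x = 61 mm, turned up at its end into a lip 4 mm thick (x 57 to 61, top z = 95).
- tray_lug (a point): Centre of the round bead, 6 mm radius, 36 mm wide, on the lug low on the tray's back (tray frame 64.5, 0, 15 mm); a neck 3 mm thick joins it to the back wall.
- tray_ledge (a point): Middle of the top of the tray's front ledge, a flat 20 mm deep, 44 mm wide and 4 mm thick shelf along the front (x -70 to -50), top at z = 50 mm; the place to push. Tray frame -62, 0, 50 mm.
- panel: Fixed white slat display, 360 mm wide, 206 high, 48 deep. Origin: on the counter below the middle of its front; x into the wall (front face x = 0, trays stand out to -x), y along the grooves, z up. Slats 5 mm thick (x 0 to 5) at z 12-78, 108-150, 168-200 mm, grooves between them; hollow behind to x = 40 but for uprights at y = +-135. A foot 12 mm high reaches to x = -45.
- groove (a point): Middle of the middle slat's top front edge, the lower rim of the upper groove (panel frame 0, 0, 150 mm; groove z 150 to 168). The tongue of a hung tray rests here, the lip behind the top slat. With the tray's front raised 40 to 45 degrees the lip slides inwards and upwards into the groove with about 2.5 mm to spare each way; level it cannot enter.
- empty_place (a point): Where the origin of the hung tray belongs, +-3 mm (panel frame -50.5, 0, 80 mm). Fixed trays of the same shape hang level to both sides at panel y = +-130 mm, standing out 121 mm from the face; 204 mm are free between them.
- catch (a joint): Spring catch in the lower groove: level steel bar, 5 mm radius, 70 mm long, centred at panel x 6.5, y 0, z 87 mm. 0 at rest, grows as it is pushed straight down, to 0.006 m; spring 9 N + 0.6 N per mm. The bead rides onto it: the tray's weight does not pass it, it hangs with its front raised about 10 degrees. Some 5 to 15 N down on the ledge snaps the bead over; the bar pops up again.
- plain_tray: Loose grey tray of the same size and ledge but with no lip, tongue or lug at its back, back wall 50 mm high; not to be hung. Origin: centre of its underside; axes as the tray's.
- spool0: Bystander: upright thread spool, 34 mm across, 70 mm high; origin under its centre.
- spool1: Bystander: upright thread spool, 34 mm across, 70 mm high; origin under its centre.
- spool2: Bystander: upright thread spool, 34 mm across, 70 mm high; origin under its centre.
- button_jar: Bystander: closed jar, 70 mm across, 90 mm high; origin under its centre.
- pin_tin: Bystander: flat round steel tin, 64 mm across, 22 mm high; origin under its centre.
- tape: Bystander: round tape measure lying flat, 52 mm across, 16 mm high; origin under its centre.
Not all that is in view belongs to the job. Leave any green or purple look-alike of the tray alone.

How it is judged:
On the way, in this order (a step that is already met when the one before it is completed fails the run):
1. the tray hangs by its lip in the upper groove, in the middle place, untouched by the fingers, its front still raised (x of tray_lip in the frame of panel above 0.005 m and z of tray_lip in the frame of panel above 0.165 m and y of tray_lip in the frame of panel between -0.025 and 0.025 m and angle between tray's own z axis and vertical between 0.1 and 0.45 rad and contact force between the fingers and tray below 0.05 N), for 0.3 s.
2. the tray is pushed down level, its bead behind the catch (angle between tray's own z axis and vertical below 0.06 rad and x of tray_lug in the frame of panel above 0.01 m and z of tray_lip in the frame of panel above 0.17 m), for 0.2 s.
At the end, for the whole second after the job is handed in: The tray hangs at rest in the middle place (within 25 mm of the middle), its lip behind the top slat and its tongue down on the middle slat (within 4 mm), level within 3.4 degrees and square to the panel within 4 degrees, its bead behind the catch and the catch sprung back up (within 1.5 mm) (angle between tray's own z axis and vertical below 0.06 rad and angle between the y axis of tray and the y axis of panel, either way round below 0.07 rad and x of tray_lip in the frame of panel between 0.005 and 0.016 m and z of tray_lip in the frame of panel between 0.171 and 0.179 m and x of tray_lug in the frame of panel above 0.01 m and y of tray_lip in the frame of panel between -0.025 and 0.025 m and value of joint catch below 0.0015 m and linear speed of tray below 0.01 m/s); the robot touches nothing.
It fails at once if another thing on the counter is knocked more than 40 mm away or tipped over (distance of any of plain_tray, spool0, spool1, spool2, button_jar, pin_tin, tape from where it was at the start of the episode above 0.04 m or angle between any of plain_tray, spool0, spool1, spool2, button_jar's own z axis and vertical above 0.7 rad).
It also fails if it takes over 64 s, if anything falls off the work surface, if the arm or the gripper's body presses on something with over 40 N, if the wrist force passes 120 N, or if a joint passes its speed limit or range.

## Working session

There is one attempt and no reset: what is moved stays moved. The work goes in short steps, Python scripts to look and compute and a tool call to move; the robot and the scene stay as the last step left them, time stands still between calls to the robot, and variables do not carry over. Pictures are saved under pics/ and viewed, at most 10 in all, crops included, and the job is handed in when it is done.

Besides the shell and the picture viewer there is one more tool, called after "Request:" as name([rows], argument=value, ...), one row to a line, values as JSON. arm_command: Moves the arm, as the interface text tells. Shifts and turns lie within -1 to 1; 1 stands for 0.2 m of shift or pi rad of turn. Its arguments: {"type":"object","properties":{"increments":{"type":"array","items":{"type":"array","items":{"type":"number","minimum":-1,"maximum":1}}},"fingers":{"type":"number"},"force":{"type":"number"}},"required":["increments"]}

```bash
mkdir -p pics; python3 - <<'E'
from plant import *
import cv2,numpy as np
s=read_state();print(s)
for n in("side","top"):
    c=read_camera(n);cv2.imwrite(f"pics/{n}0.png",c["image"][:,:,::-1]);print(n,c["fx"],c["fy"],c["cx"],c["cy"]);print(np.round(c["T"],4).tolist())
E
```

```text
{'t': 0.0, 'q': array([-1.33641416e+00,  1.31151632e-01,  1.48926215e+00, -1.75111396e-05,
        1.52301408e+00, -8.53730163e-02]), 'dq': array([ 3.09901909e-06,  3.67535878e-04,  4.62521645e-04, -2.35897374e-03,
        8.90217314e-04, -1.16358155e-03]), 'joint_torque': array([-1.12780352e-03, -5.59846258e+01, -4.91758525e+01,  7.65344454e-02,
        3.55972617e-02, -1.82767712e-04]), 'tool_pos': array([ 0.18858052, -0.56935289,  0.40370225]), 'orientation': array([-3.09972151e+00, -4.99843438e-01,  2.41835841e-04]), 'force': array([ 0.21195648,  0.08199002, -0.10116541]), 'wrist_torque': array([-0.01550474, -0.01892245, -0.03248577]), 'gripper_force': 0.0, 'opening': 0.09272347643541146}
side 535.038445257628 535.038445257628 314.26096102330723 237.98903522446255
[[0.9921, -0.1024, 0.073, 0.4138], [-0.1243, -0.7106, 0.6925, -0.9825], [-0.019, -0.6961, -0.7177, 0.988], [0.0, 0.0, 0.0, 1.0]]
top 447.26549010087837 447.26549010087837 321.3115602467272 244.1094078421886
[[0.0148, -0.9982, 0.0582, 0.429], [-0.9998, -0.0156, -0.014, -0.1418], [0.0149, -0.058, -0.9982, 1.3337], [0.0, 0.0, 0.0, 1.0]]
```

View pics/side0.png

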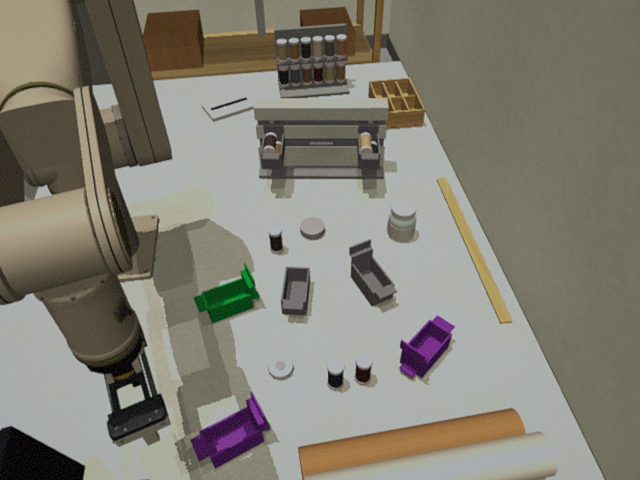

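View pics/top0.png

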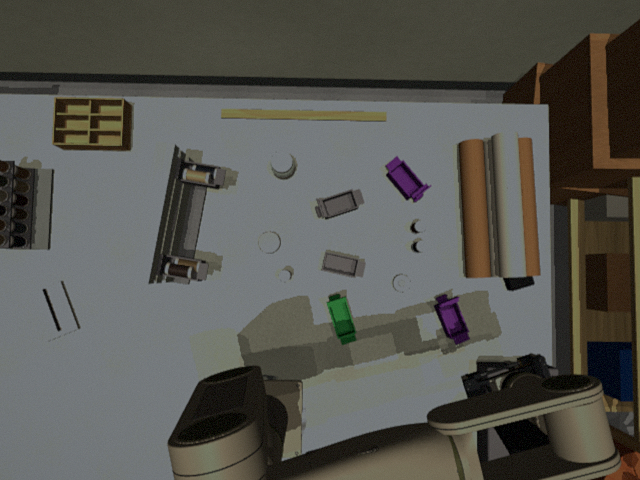

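The side view shows the tray with the lip at about (372,275), its lip at about (360,248), and the plain tray at (296,290). The panel is at (320,140) and its empty place at (320,150). In the top view the tray is at (339,204) with its lip at the left, and the panel spans (180,150) to (155,283). I'll zoom in on these for corner pixels.

```bash
python3 - <<'E'
import cv2,numpy as np
s=cv2.imread("pics/side0.png");t=cv2.imread("pics/top0.png")
def crop(im,x,y,w,h,k): return cv2.resize(im[y:y+h,x:x+w],None,fx=k,fy=k,interpolation=cv2.INTER_CUBIC)
# pic A: panel side (245..395,90..190)x5 -> 750x500
cv2.imwrite("pics/a.png",crop(s,245,90,150,100,5))
# pic B: tray side (345..400, 235..310) x7=385x525 ; tray top (305..365,180..225)x6... 
a=crop(s,345,237,55,72,7); b=crop(t,308,182,60,45,6); c=crop(t,145,140,100,150,3)[:,:,:]
cv2.imwrite("pics/b.png",np.hstack([a,np.vstack([b,np.zeros((a.shape[0]-b.shape[0],b.shape[1],3),np.uint8)])]))
cv2.imwrite("pics/c.png",crop(t,145,140,100,150,4)) # 400x600
E
```

```text
(no output)
```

View pics/a.png

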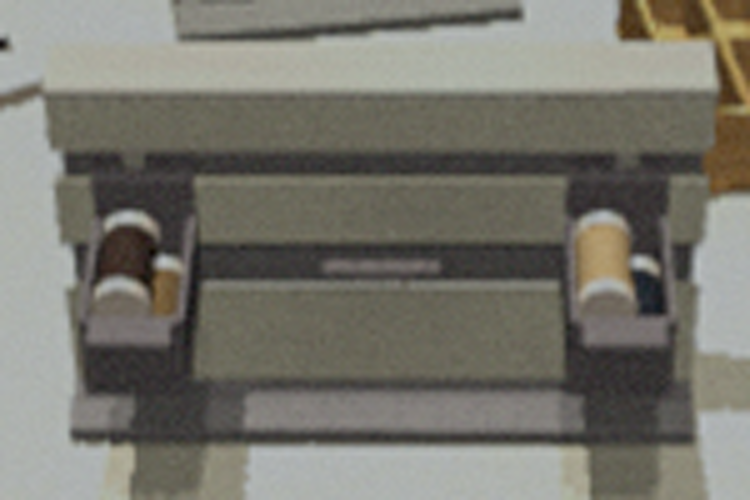

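View pics/b.png

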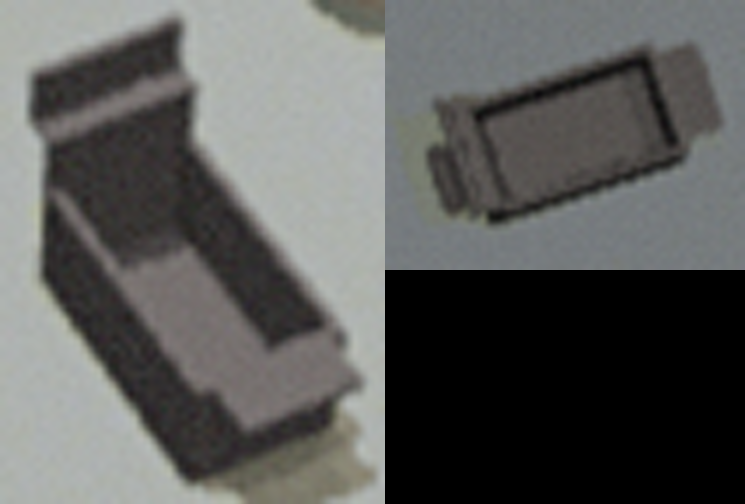

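View pics/c.png

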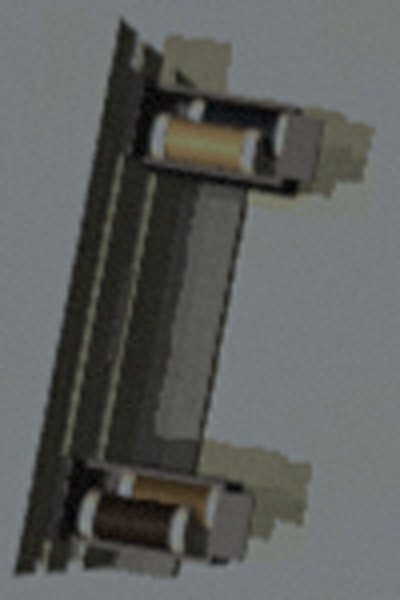

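Crop a shows the middle slat's top edge at v≈177 and the catch bar from u=322 to 440. Crop b gives the tray's lip, ledge and bottom corners, and crop c the fixed trays' ledges and the foot edge. I'll fit both poses to these with the two cameras.

```bash
cat > h.py <<'E'
import numpy as np
from scipy.spatial.transform import Rotation as R
from scipy.optimize import least_squares
CAM={"side":(535.0384,314.261,237.989,[[0.9921,-0.1024,0.073,0.4138],[-0.1243,-0.7106,0.6925,-0.9825],[-0.019,-0.6961,-0.7177,0.988],[0,0,0,1]]),
"top":(447.2655,321.3116,244.1094,[[0.0148,-0.9982,0.0582,0.429],[-0.9998,-0.0156,-0.014,-0.1418],[0.0149,-0.058,-0.9982,1.3337],[0,0,0,1]])}
def proj(n,P):
    f,cx,cy,T=CAM[n];T=np.array(T);p=(np.atleast_2d(P)-T[:3,3])@T[:3,:3]
    return np.c_[f*p[:,0]/p[:,2]+cx,f*p[:,1]/p[:,2]+cy]
def px(x0,y0,k,u,v): return np.array([x0+(u+.5)/k-.5,y0+(v+.5)/k-.5])
E
cat > fit.py <<'E'
from h import *
A=lambda u,v:("side",px(245,90,5,u,v)); B=lambda u,v:("side",px(345,237,7,u,v))
Bt=lambda u,v:("top",px(308,182,6,u-385,v)); C=lambda u,v:("top",px(145,140,4,u,v))
panel=[((0,180,150),A(55,177)),((0,-180,150),A(708,175)),((0,180,108),A(65,243)),((0,-180,108),A(697,245)),
((-45,180,0),A(72,440)),((-45,-180,0),A(692,440)),((6.5,35,90),A(322,266)),((6.5,-35,90),A(440,266)),
((-120.5,152,130),A(88,343)),((-120.5,108,130),A(174,343)),((-120.5,-108,130),A(582,343)),((-120.5,-152,130),A(665,343)),
((-120.5,-152,130),C(325,110)),((-120.5,-108,130),C(310,190)),((-120.5,108,130),C(252,485)),((-120.5,152,130),C(240,562)),
((-45,-90,12),C(242,210)),((-45,95,12),C(198,470))]
panel[-2:]=[]
tray=[((59,28,95),B(32,72)),((59,-28,95),B(180,16)),((46,28,74),B(50,140)),((46,-28,74),B(195,92)),((50,28,0),B(42,278)),((-50,28,0),B(190,482)),
((-70,22,50),B(245,430)),((-70,-22,50),B(360,383)),((-50,22,50),B(207,392)),((-50,-28,50),B(343,340)),
((-70,22,50),Bt(722,130)),((-70,-22,50),Bt(697,42)),((70.5,-18,15),Bt(430,150)),((70.5,18,15),Bt(452,212)),((50,28,0),Bt(490,220)),((-50,28,0),Bt(688,156))]
for name,L,g in(("panel",panel,[.45,.25,0,1.4]),("tray",tray,[.45,-.2,0,1.8])):
    P=np.array([a for a,_ in L])/1000; pos=lambda q:R.from_euler('z',q[3]).apply(P)+q[:3]
    def f(q):
        W=pos(q); return np.array([proj(n,w)[0]-m for w,(_,(n,m)) in zip(W,L)]).ravel()
    r=least_squares(f,g,loss='soft_l1',x_scale=[.01,.01,.01,.1]); print(name,np.round(r.x,4),np.degrees(r.x[3])); print(np.round(f(r.x).reshape(-1,2),1).tolist())
E
python3 fit.py
```

```text
panel [0.5694 0.2477 0.0018 1.418 ] 81.24271584877287
[[-0.5, 0.4], [0.5, 0.8], [-1.0, -0.1], [1.5, -0.4], [-0.4, 0.6], [0.6, 1.1], [-0.5, -0.8], [0.7, -0.7], [-0.5, -0.0], [-1.0, 0.0], [0.3, 0.2], [0.7, 0.2], [-0.9, 1.0], [-0.1, -3.2], [-0.1, 1.9], [-0.1, -1.1]]
tray [ 0.6249 -0.2102  0.0031  1.8972] 108.70252106446569
[[0.0, 0.1], [0.2, 0.1], [-0.1, 0.4], [0.4, -0.9], [-0.7, 0.3], [-0.9, 1.3], [-0.4, 0.5], [0.3, 0.1], [0.3, -0.5], [0.3, -1.0], [1.1, -0.9], [0.5, -0.6], [-0.8, -0.9], [-0.8, 0.3], [0.4, 0.6], [-0.9, 1.2]]
```

```bash
cat > m.py <<'E'
from h import *
from plant import read_state
PANEL=np.array([.5694,.2477,0,np.radians(81.0)]); TRAY=np.array([.6249,-.2102,0,np.radians(108.7)])
def fr(p,xyz=(0,0,0),th=0):   # pose in a yawed frame; th = front raised, rad
    T=np.eye(4);B=R.from_euler('z',p[3]);T[:3,:3]=(B*R.from_euler('y',th)).as_matrix();T[:3,3]=B.apply(xyz)+p[:3];return T
def grip(a,gp):   # tool in tray: leaned a towards the front, grasp point gp
    c,s=np.cos(a),np.sin(a);T=np.eye(4);T[:3,:3]=np.c_[(c,0,s),(0,-1,0),(s,0,-c)];T[:3,3]=np.array(gp)-.167*T[:3,2];return T
G=grip(np.radians(40),(0,0,.033))
def now():
    s=read_state();T=np.eye(4);T[:3,:3]=R.from_rotvec(s["orientation"]).as_matrix();T[:3,3]=s["tool_pos"];return T,s
def inc(T0,T):
    d=np.linalg.inv(T0)@T;return np.r_[d[:3,3]/.2,R.from_matrix(d[:3,:3]).as_rotvec()/np.pi]
def back(T,d):
    T=T.copy();T[:3,3]-=d*T[:3,2];return T
def show(T,n=1,T0=None):
    if T0 is None:T0=now()[0]
    print(np.round(inc(T0,T),3).tolist(),"per row",np.round(inc(T0,T)/5,3).tolist(),"tgt",np.round(T[:3,3],3))
E
python3 - <<'E'
from m import *
Tg=fr(TRAY)@G; pre=back(Tg,.08); hi=pre.copy(); hi[2,3]=.38
T0,_=now()
mid=T0.copy(); 
show(hi); show(pre,T0=hi); show(Tg,T0=pre)
E
```

```text
[2.641, -0.225, 0.12, 0.174, 0.173, -0.48] per row [0.528, -0.045, 0.024, 0.035, 0.035, -0.096] tgt [ 0.676 -0.361  0.38 ]
[-0.507, 0.0, 0.604, -0.0, -0.0, 0.0] per row [-0.101, 0.0, 0.121, -0.0, -0.0, 0.0] tgt [ 0.676 -0.361  0.222]
[0.0, -0.0, 0.4, -0.0, -0.0, 0.0] per row [0.0, -0.0, 0.08, -0.0, -0.0, 0.0] tgt [ 0.659 -0.312  0.161]
```

Request:
arm_command([
  [0.2, -0.02, 0, 0.012, 0.012, -0.035],
  [0.4, -0.03, 0, 0.025, 0.025, -0.07],
  [0.6, -0.05, 0, 0.037, 0.037, -0.105],
  [0.8, -0.06, 0, 0.05, 0.05, -0.14],
  [1, -0.08, 0, 0.062, 0.062, -0.175],
], fingers=-1)

```text
t: 0.72
tool_pos: [0.3745, -0.4909, 0.4042]
orientation: [-2.635, -1.235, -0.235]
force: [0.0, -0.3, 0.4]
opening: 0.093
gripper_force: 0.0
```

```bash
cat > pre.py <<'E'
from m import *
Tg=fr(TRAY)@G; pre=back(Tg,.08); hi=pre.copy(); hi[2,3]=.38
T0,s=now();print(s["t"],np.round(s["q"],2),np.round(s["tool_pos"],3))
show(hi);show(pre);show(Tg)
E
python3 pre.py
```

```text
0.725 [-1.06  0.28  1.34  0.18  1.74 -0.35] [ 0.375 -0.491  0.404]
[1.406, 0.773, 0.365, 0.111, 0.112, -0.304] per row [0.281, 0.155, 0.073, 0.022, 0.022, -0.061] tgt [ 0.676 -0.361  0.38 ]
[1.219, 0.878, 1.125, 0.111, 0.112, -0.304] per row [0.244, 0.176, 0.225, 0.022, 0.022, -0.061] tgt [ 0.676 -0.361  0.222]
[1.274, 0.703, 1.48, 0.111, 0.112, -0.304] per row [0.255, 0.141, 0.296, 0.022, 0.022, -0.061] tgt [ 0.659 -0.312  0.161]
```

Request:
arm_command([
  [0.2, 0.11, 0.05, 0.015, 0.015, -0.042],
  [0.4, 0.22, 0.1, 0.03, 0.03, -0.084],
  [0.6, 0.33, 0.15, 0.046, 0.046, -0.127],
  [0.8, 0.44, 0.2, 0.062, 0.062, -0.17],
  [1, 0.55, 0.26, 0.078, 0.078, -0.215],
])

```text
t: 1.35
tool_pos: [0.5892, -0.399, 0.3866]
orientation: [-1.843, -1.874, -0.461]
force: [0.6, -0.7, 0.7]
opening: 0.0932
gripper_force: 0.0
```

```bash
python3 pre.py
```

```text
1.35 [-0.76  0.68  0.88  0.38  2.03 -0.68] [ 0.589 -0.399  0.387]
[0.148, 0.442, 0.091, 0.032, 0.034, -0.089] per row [0.03, 0.088, 0.018, 0.006, 0.007, -0.018] tgt [ 0.676 -0.361  0.38 ]
[-0.282, 0.509, 0.749, 0.032, 0.034, -0.089] per row [-0.056, 0.102, 0.15, 0.006, 0.007, -0.018] tgt [ 0.676 -0.361  0.222]
[-0.246, 0.464, 1.145, 0.032, 0.034, -0.089] per row [-0.049, 0.093, 0.229, 0.006, 0.007, -0.018] tgt [ 0.659 -0.312  0.161]
```

Next I go through the "hi" pose, then descend to pre-grasp.

Request:
arm_command([
  [0.075, 0.22, 0.045, 0.016, 0.017, -0.045],
  [0.148, 0.442, 0.091, 0.032, 0.034, -0.089],
  [0.0, 0.465, 0.31, 0.032, 0.034, -0.089],
  [-0.15, 0.49, 0.53, 0.032, 0.034, -0.089],
  [-0.282, 0.509, 0.749, 0.032, 0.034, -0.089],
])

```text
t: 1.98
tool_pos: [0.6745, -0.3616, 0.2195]
orientation: [-1.475, -2.046, -0.535]
force: [0.4, 0.1, 0.2]
opening: 0.0929
gripper_force: 0.0
```

```bash
python3 pre.py; python3 - <<'E'
from plant import *
import cv2,numpy as np
s=read_camera("side")["image"][:,:,::-1];t=read_camera("top")["image"][:,:,::-1]
cv2.imwrite("pics/s1.png",s);cv2.imwrite("pics/t1.png",t)
z=lambda im,x,y:cv2.resize(im[y:y+150,x:x+100],None,fx=4,fy=4,interpolation=cv2.INTER_CUBIC)
cv2.imwrite("pics/d.png",np.hstack([z(s,330,200),z(t,305,150)]))
E
```

```text
1.975 [-0.65  1.04  0.67  0.41  2.   -0.91] [ 0.674 -0.362  0.22 ]
[0.518, 0.007, -0.613, 0.0, 0.0, -0.001] per row [0.104, 0.001, -0.123, 0.0, 0.0, -0.0] tgt [ 0.676 -0.361  0.38 ]
[0.011, 0.008, -0.009, 0.0, 0.0, -0.001] per row [0.002, 0.002, -0.002, 0.0, 0.0, -0.0] tgt [ 0.676 -0.361  0.222]
[0.011, 0.007, 0.391, 0.0, 0.0, -0.001] per row [0.002, 0.001, 0.078, 0.0, 0.0, -0.0] tgt [ 0.659 -0.312  0.161]
```

View pics/d.png

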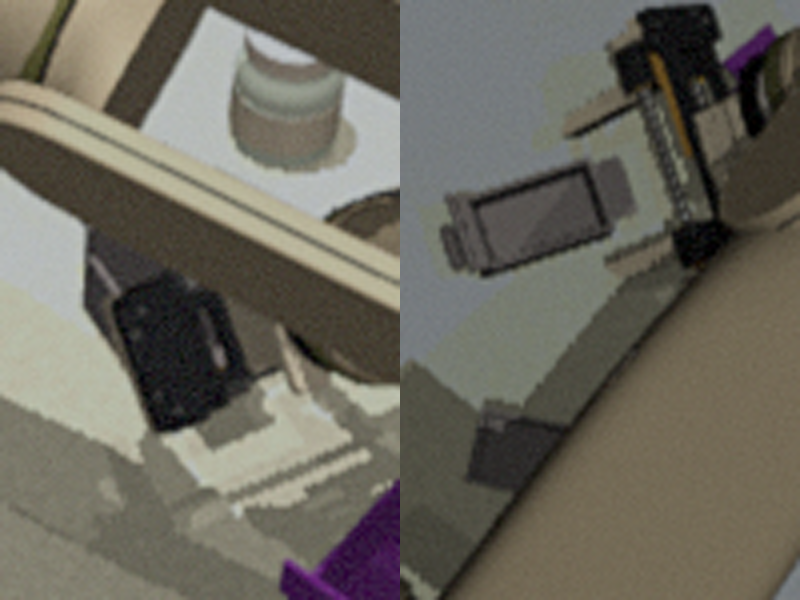

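In the top half of the picture the tray is at about (540,220). The two fingertips, at (570,130) and (612,262), straddle it evenly. I'll go in and close.

Request:
arm_command([
  [0.002, 0.002, 0.1, 0, 0, 0],
  [0.005, 0.003, 0.2, 0, 0, 0],
  [0.008, 0.005, 0.3, 0, 0, 0],
  [0.011, 0.007, 0.39, 0, 0, 0],
  [0.011, 0.007, 0.391, 0, 0, 0],
])

```text
t: 2.7
tool_pos: [0.6596, -0.3117, 0.1652]
orientation: [-1.474, -2.048, -0.535]
force: [0.5, 0.5, 0.8]
opening: 0.0934
gripper_force: 0.0
```

Request:
arm_command([
  [0, 0, 0, 0, 0, 0],
  [0, 0, 0, 0, 0, 0],
  [0, 0, 0, 0, 0, 0],
  [0, 0, 0, 0, 0, 0],
  [0, 0, 0, 0, 0, 0],
], fingers=1, force=25)

```text
t: 3.32
tool_pos: [0.6595, -0.3125, 0.1643]
orientation: [-1.476, -2.048, -0.535]
force: [0.3, -0.3, 1.2]
opening: 0.0562
gripper_force: 24.9
```

```bash
python3 pre.py; cat > plan.py <<'E'
# 2D clearance planner: tray section (x,z mm) against slats and catch bar, panel frame
import numpy as np
from scipy.optimize import minimize
rng=lambda a,b:np.linspace(a,b,max(2,int((b-a)*2)+1))
def rect(x0,x1,z0,z1):
    return np.vstack([np.c_[rng(x0,x1),0*rng(x0,x1)+z] for z in(z0,z1)]+[np.c_[0*rng(z0,z1)+x,rng(z0,z1)] for x in(x0,x1)])
a=np.linspace(0,6.28,60)
T=np.vstack([rect(46,50,0,74),rect(50,61,70,74),rect(57,61,70,95),rect(50,60,13.5,16.5),np.c_[64.5+6*np.cos(a),15+6*np.sin(a)],rect(-50,46,0,4)])
S=[(0,5,12,78),(0,5,108,150),(0,5,168,200),(-45,40,0,12),(40,48,0,206)]
def clear(p,th,sep=False):
    c,s=np.cos(th),np.sin(th); W=np.c_[p[0]+c*T[:,0]+s*T[:,1],p[1]-s*T[:,0]+c*T[:,1]]
    ds=[]
    for x0,x1,z0,z1 in S:
        dx=np.maximum(x0-W[:,0],W[:,0]-x1);dz=np.maximum(z0-W[:,1],W[:,1]-z1)
        ds.append(np.min(np.hypot(np.maximum(dx,0),np.maximum(dz,0))+np.minimum(np.maximum(dx,dz),0)))
    ds.append(np.min(np.hypot(W[:,0]-6.5,W[:,1]-87))-5)
    return ds if sep else min(ds)
def tpos(th,lx,lz,tx,tz):  # tray point (tx,tz) at panel (lx,lz)
    c,s=np.cos(th),np.sin(th);return np.array([lx-c*tx-s*tz,lz+s*tx-c*tz])
if __name__=="__main__":
    th=np.radians(42.5);u=np.array([np.sin(th),np.cos(th)])
    # insertion along lip: strip mid; put tray z=zc at the slat corner
    n=np.array([np.cos(th),-np.sin(th)]);mid=(n@[5,168]+n@[0,150])/2
    for zc in(120,100,90,80,72,66,63,60):
        p=tpos(th,*(np.array([0,150])+n*(mid-n@[0,150])),59,zc);print("ins",zc,np.round(p,1),np.round(clear(p,th,1),1))
    for d in range(42,-1,-4):
        t=np.radians(d);best=None
        for dx in np.arange(-6,10,.5):
            for dz in np.arange(-10,6,.5):
                q=p+[dx,dz];v=clear(q,t)
                if best is None or v>best[0]:best=(v,q)
        p=best[1];print(d,np.round(p,1),np.round(clear(p,t,1),1))
E
python3 plan.py
```

```text
3.325 [-0.61  0.97  0.89  0.41  1.85 -0.94] [ 0.66  -0.312  0.164]
[0.497, 0.001, -0.99, 0.001, 0.0, -0.001] per row [0.099, 0.0, -0.198, 0.0, 0.0, -0.0] tgt [ 0.676 -0.361  0.38 ]
[-0.009, 0.001, -0.385, 0.001, 0.0, -0.001] per row [-0.002, 0.0, -0.077, 0.0, 0.0, -0.0] tgt [ 0.676 -0.361  0.222]
[-0.008, -0.0, 0.015, 0.001, 0.0, -0.001] per row [-0.002, -0.0, 0.003, 0.0, 0.0, -0.0] tgt [ 0.659 -0.312  0.161]
ins 120 [-127.7  104.2] [51.  18.5 38.7 58.8 58.5 44.6]
ins 100 [-114.2  119. ] [51.1  5.  19.2 69.4 45.  46. ]
ins 90 [-107.4  126.4] [46.2  2.2 10.2 76.  38.3 45.7]
ins 80 [-100.7  133.7] [42.9  2.2  2.8 83.2 31.5 40.5]
ins 72 [-95.3 139.6] [41.5  2.2  2.2 89.1 26.1 37.5]
ins 66 [-91.2 144.1] [41.4  4.5  2.2 93.5 22.1 36. ]
ins 63 [-89.2 146.3] [41.7  6.7  2.2 95.8 20.  35.5]
ins 60 [-87.2 148.5] [42.1  8.9 -0.4 98.  18.  35.2]
42 [-88.7 143. ] [39.   4.2  3.9 93.  19.8 33.3]
38 [-86.7 136.5] [34.5  4.1  4.2 90.6 20.1 28.5]
34 [-80.2 128. ] [26.1  4.1  4.4 86.4 16.5 19.3]
30 [-79.2 123. ] [24.2  4.5  4.6 85.7 18.8 16.9]
26 [-77.2 118. ] [22.2  5.2  4.8 84.1 20.7 14.1]
22 [-74.2 112. ] [19.3  4.5  4.6 81.3 22.  10.2]
18 [-71.2 105.5] [16.4  3.7  3.9 78.  23.8  6.3]
14 [-67.2 100. ] [15.   3.1  3.4 75.9 25.   3.1]
10 [-63.2  96. ] [15.6  2.4  2.4 75.3 26.6  2.1]
6 [-58.2  92. ] [12.2  1.8  2.1 74.8 26.4  2.2]
2 [-53.7  86. ] [ 7.2  1.4  1.2 72.2 22.7  1.7]
```

The tray is gripped, with an opening of 56.2 mm. Now I'll work out the lift and the transport.

```bash
cat > g.py <<'E'
from m import *
import os,json
if not os.path.exists("G.npy"):
    g=np.linalg.inv(fr(TRAY))@now()[0]; g[1,3]=0; print("in-hand",np.round(g[:3,3]-G[:3,3],4),R.from_matrix(G[:3,:3].T@g[:3,:3]).as_rotvec())
    np.save("G.npy",g)
G=np.load("G.npy")
def tgt(px,pz,deg,py=0): return fr(PANEL,(px/1000,py/1000,pz/1000),np.radians(deg))@G
def tray():   # believed tray pose in the panel frame, mm / deg
    T,s=now();W=np.linalg.inv(fr(PANEL))@T@np.linalg.inv(G)
    e=R.from_matrix(W[:3,:3]).as_euler('ZYX',degrees=True)
    print("t",round(s["t"],2),"tray",np.round(W[:3,3]*1000,1),"yaw,front-up,roll",np.round(e,1),"F",np.round(R.from_euler('z',PANEL[3]).inv().apply(s["force"]),1),"grip",round(s["gripper_force"],1),"q",np.round(s["q"],2));return W
E
python3 - <<'E'
from g import *
T0,_=now(); up=T0.copy(); up[2,3]+=.17; show(up)
a=tgt(-190,160,42.5);show(a,T0=up); tray()
E
```

```text
in-hand [-0.0006  0.      0.0033] [-0.00248999 -0.00153504  0.00343232]
[0.545, -0.0, -0.652, 0.0, -0.0, 0.0] per row [0.109, -0.0, -0.13, 0.0, -0.0, 0.0] tgt [ 0.66  -0.312  0.334]
[1.671, 0.094, 1.269, -0.051, -0.232, 0.149] per row [0.334, 0.019, 0.254, -0.01, -0.046, 0.03] tgt [0.545 0.091 0.354]
t 3.33 tray [-443.6 -126.5   -0. ] yaw,front-up,roll [27.7  0.  -0. ] F [-0.2 -0.4  1.2] grip 24.9 q [-0.61  0.97  0.89  0.41  1.85 -0.94]
```

Request:
arm_command([
  [0.06, 0, -0.07, 0, 0, 0],
  [0.18, 0, -0.21, 0, 0, 0],
  [0.3, 0, -0.36, 0, 0, 0],
  [0.43, 0, -0.51, 0, 0, 0],
  [0.545, 0, -0.652, 0, 0, 0],
])

```text
t: 3.95
tool_pos: [0.6595, -0.3121, 0.337]
orientation: [-1.476, -2.049, -0.535]
force: [0.3, 0.1, -0.9]
opening: 0.0559
gripper_force: 24.9
```

Request:
arm_command([
  [0.1, 0, 0.08, -0.003, -0.015, 0.01],
  [0.3, 0.015, 0.22, -0.01, -0.04, 0.026],
  [0.5, 0.025, 0.38, -0.016, -0.07, 0.045],
  [0.7, 0.04, 0.53, -0.021, -0.097, 0.062],
  [0.84, 0.05, 0.63, -0.026, -0.116, 0.075],
])

```text
t: 4.58
tool_pos: [0.6017, -0.1079, 0.3469]
orientation: [-1.952, -2.095, -0.271]
force: [0.1, -0.8, -1.6]
opening: 0.0558
gripper_force: 24.9
```

```bash
python3 - <<'E'
from g import *
tray();show(tgt(-190,160,42.5))
E
```

```text
t 4.58 tray [-308.8  -69.7  154.7] yaw,front-up,roll [14.7 21.4  2.7] F [-0.7 -0.2 -1.6] grip 24.9 q [-0.35  0.27  1.46  0.28  1.59 -0.44]
[0.97, -0.209, 0.296, -0.025, -0.115, 0.073] per row [0.194, -0.042, 0.059, -0.005, -0.023, 0.015] tgt [0.545 0.091 0.354]
```

Request:
arm_command([
  [0.24, -0.052, 0.074, -0.006, -0.03, 0.018],
  [0.48, -0.105, 0.148, -0.012, -0.06, 0.036],
  [0.72, -0.157, 0.222, -0.019, -0.087, 0.055],
  [0.97, -0.209, 0.296, -0.025, -0.115, 0.073],
  [0.97, -0.209, 0.296, -0.025, -0.115, 0.073],
])

```text
t: 5.2
tool_pos: [0.5441, 0.0928, 0.3545]
orientation: [2.362, 2.025, -0.048]
force: [0.5, -0.3, -1.9]
opening: 0.0564
gripper_force: 24.9
```

```bash
python3 - <<'E'
from g import *
tray();show(tgt(-145,100,42.5))
E
```

```text
t 5.2 tray [-187.8    0.6  160.3] yaw,front-up,roll [ 0.4 42.4  0. ] F [-0.2 -0.6 -1.9] grip 24.9 q [ 0.09  0.04  1.68 -0.04  1.43  0.25]
[0.229, 0.004, 0.293, 0.0, -0.001, 0.002] per row [0.046, 0.001, 0.059, 0.0, -0.0, 0.0] tgt [0.552 0.135 0.294]
```

Request:
arm_command([
  [0.06, 0.001, 0.07, 0, 0, 0],
  [0.12, 0.002, 0.14, 0, 0, 0.001],
  [0.17, 0.003, 0.22, 0, -0.001, 0.002],
  [0.229, 0.004, 0.293, 0, -0.001, 0.002],
  [0.229, 0.004, 0.293, 0, -0.001, 0.002],
])

```text
t: 5.82
tool_pos: [0.5525, 0.1316, 0.2899]
orientation: [2.374, 2.013, -0.059]
force: [-0.2, 0.2, -0.9]
opening: 0.0561
gripper_force: 24.9
```

```bash
python3 - <<'E'
from g import *
from plant import *
import cv2
W=tray()
s=read_camera("side")["image"][:,:,::-1];t=read_camera("top")["image"][:,:,::-1]
cv2.imwrite("pics/s2.png",s);cv2.imwrite("pics/t2.png",t)
P=np.array([(59,28,95),(59,-28,95),(-70,22,50),(-70,-22,50),(46,28,74),(46,-28,74)])/1000
Wo=fr(PANEL)@W
for n in("side","top"):print(n,np.round(proj(n,P@Wo[:3,:3].T+Wo[:3,3]),1).tolist())
z=lambda im,x,y,w,h,k:cv2.resize(im[y:y+h,x:x+w],None,fx=k,fy=k,interpolation=cv2.INTER_CUBIC)
cv2.imwrite("pics/e.png",np.hstack([z(s,270,90,100,120,5),z(t,170,170,75,150,4)[:600]]))
E
```

```text
t 5.83 tray [-149.1   -0.4   95.9] yaw,front-up,roll [ 0.  42.6  0.4] F [ 0.2  0.3 -0.9] grip 24.9 q [ 0.16  0.14  1.69 -0.05  1.33  0.33]
side [[310.4, 142.1], [331.0, 142.3], [310.3, 154.0], [328.0, 154.2], [310.1, 149.3], [330.8, 149.6]]
top [[184.4, 228.4], [188.5, 208.1], [226.7, 232.6], [229.9, 215.9], [193.8, 230.1], [197.8, 210.0]]
```

View pics/e.png

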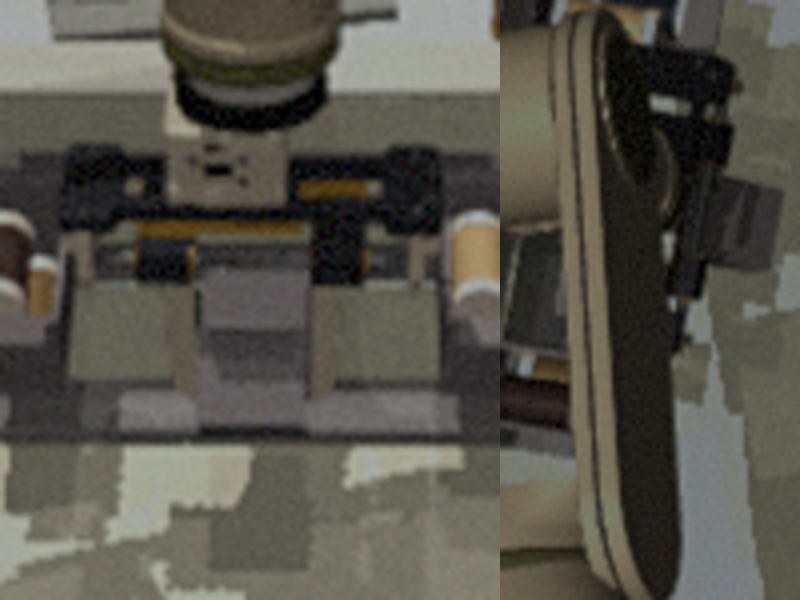

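```bash
cat > prof.py <<'E'
from g import *
import cv2
from scipy.signal import find_peaks
from plant import read_camera
def edges(im,c0,c1,r0,r1,thr=4):
    p=cv2.GaussianBlur(im[:,c0:c1].astype(np.float32).mean((1,2)).reshape(-1,1),(1,5),.8).ravel()
    g=np.gradient(p)[r0:r1];k,_=find_peaks(abs(g),height=thr)
    return [(round(float(r0+i+.5*(abs(g[i-1])-abs(g[i+1]))/(abs(g[i-1])-2*abs(g[i])+abs(g[i+1]))),1),round(float(g[i]),0)) for i in k if 0<i<len(g)-1]
if __name__=="__main__":
    s0=cv2.imread("pics/s0.png") if False else cv2.imread("pics/side0.png")
    print("panel obs",edges(s0,300,309,100,185))
    PF=fr(PANEL)
    for x,z in((0,206),(0,168),(0,150),(0,108),(0,78),(0,12),(-45,12),(-45,0)):
        q=proj("side",PF[:3,:3]@np.array([x,25,z])/1000+PF[:3,3])[0];print((x,z),np.round(q,1),end=" ")
    print()
    W=tray();im=read_camera("side")["image"];cv2.imwrite("pics/s3.png",im[:,:,::-1])
    print("tray obs",edges(im,314,325,130,190,2))
    Wo=PF@W
    for x,z in((61,95),(57,95),(57,74),(50,74),(46,74),(-70,50),(-70,46),(-50,46),(-50,0),(50,0)):
        q=proj("side",Wo[:3,:3]@np.array([x,0,z])/1000+Wo[:3,3])[0];print((x,z),np.round(q,1),end=" ")
E
python3 prof.py
```

```text
panel obs [(107.9, -25.0), (119.9, -14.0), (124.5, 19.0), (138.0, -18.0), (145.4, 19.0), (148.0, -5.0), (164.8, -11.0), (168.0, 18.0), (175.4, -20.0), (178.5, 37.0)]
(0, 206) [311.  108.1] (0, 168) [311.3 120.3] (0, 150) [311.5 125.9] (0, 108) [311.8 138.6] (0, 78) [312.1 147.4] (0, 12) [312.6 165.8] (-45, 12) [312.  175.6] (-45, 0) [312.1 178.9] 
t 5.92 tray [-149.3   -1.8   98.2] yaw,front-up,roll [-0.2 42.6  0.1] F [ 0.4  0.3 -1.2] grip 24.9 q [ 0.16  0.14  1.69 -0.05  1.33  0.33]
tray obs [(134.1, 17.0), (138.1, -14.0), (142.9, 14.0), (154.7, -13.0), (161.0, 4.0), (165.3, 8.0), (173.9, -23.0), (178.3, 29.0), (181.7, -2.0), (186.3, -3.0)]
(61, 95) [321.2 141.6] (57, 95) [321.1 141.4] (57, 74) [321.  149.2] (50, 74) [321.  148.9] (46, 74) [320.9 148.8] (-70, 50) [319.6 153.5] (-70, 46) [319.6 155.1] (-50, 46) [319.8 155.9] (-50, 0) [319.6 174.2] (50, 0) [320.6 176.5]
```

The side-view edges match the model. The panel is 0.5 px high, and the tray's ledge and bottom edges are 0.4 px high, so the relative error is well under a millimetre. I'll go to the start of the slide.

```bash
python3 - <<'E'
from g import *
tray();show(tgt(-125,107,42.5))
E
```

```text
t 5.97 tray [-149.3   -2.2   98.8] yaw,front-up,roll [-0.2 42.6  0.1] F [-0.  -0.8 -1.5] grip 24.9 q [ 0.16  0.14  1.69 -0.05  1.33  0.33]
[0.118, -0.013, -0.047, -0.0, 0.0, -0.001] per row [0.024, -0.003, -0.009, -0.0, 0.0, -0.0] tgt [0.555 0.155 0.301]
```

Request:
arm_command([
  [0.04, -0.004, -0.015, 0, 0, 0],
  [0.08, -0.009, -0.03, 0, 0, 0],
  [0.118, -0.013, -0.047, 0, 0, -0.001],
  [0.118, -0.013, -0.047, 0, 0, -0.001],
  [0.118, -0.013, -0.047, 0, 0, -0.001],
])

```text
t: 6.6
tool_pos: [0.5544, 0.1554, 0.3007]
orientation: [2.369, 2.015, -0.054]
force: [-0.1, 0.4, -2.3]
opening: 0.0561
gripper_force: 24.9
```

```bash
python3 - <<'E'
from g import *
tray();show(tgt(-107.4,126.4,42.5));show(tgt(-100.7,133.7,42.5))
E
```

```text
t 6.6 tray [-125.2    0.7  106.7] yaw,front-up,roll [ 0.  42.6  0.1] F [ 0.3  0.2 -2.3] grip 24.9 q [ 0.2   0.15  1.66 -0.05  1.35  0.37]
[0.083, 0.002, -0.103, -0.0, 0.0, -0.0] per row [0.017, 0.0, -0.021, -0.0, 0.0, -0.0] tgt [0.558 0.173 0.32 ]
[0.115, 0.001, -0.141, -0.0, 0.0, -0.0] per row [0.023, 0.0, -0.028, -0.0, 0.0, -0.0] tgt [0.559 0.179 0.328]
```

Tracking is good (within 0.5 mm). Now I slide in along the lip to zc≈85 and check the force.

Request:
arm_command([
  [0.033, 0, -0.041, 0, 0, 0],
  [0.066, 0.001, -0.082, 0, 0, 0],
  [0.099, 0.001, -0.122, 0, 0, 0],
  [0.099, 0.001, -0.122, 0, 0, 0],
  [0.099, 0.001, -0.122, 0, 0, 0],
])

```text
t: 7.22
tool_pos: [0.558, 0.1759, 0.324]
orientation: [2.369, 2.015, -0.054]
force: [-0.3, -0.1, -1.8]
opening: 0.056
gripper_force: 24.9
```

```bash
python3 - <<'E'
from g import *
tray();show(tgt(-92.5,142.5,42.5))
E
python3 prof.py | tail -3
```

```text
t 7.22 tray [-104.3    0.4  130. ] yaw,front-up,roll [ 0.  42.6  0.1] F [-0.1  0.3 -1.8] grip 24.9 q [ 0.23  0.15  1.61 -0.04  1.39  0.4 ]
[0.055, 0.0, -0.065, -0.001, 0.0, -0.0] per row [0.011, 0.0, -0.013, -0.0, 0.0, -0.0] tgt [0.56  0.187 0.337]
t 7.22 tray [-104.3    0.4  130. ] yaw,front-up,roll [ 0.  42.6  0.1] F [-0.1  0.3 -1.8] grip 24.9 q [ 0.23  0.15  1.61 -0.04  1.39  0.4 ]
tray obs [(133.3, -14.0), (135.7, 2.0), (139.8, 4.0), (144.2, 9.0), (152.9, -24.0), (156.4, 19.0), (165.0, -12.0), (168.1, 11.0), (175.3, -8.0), (178.6, 22.0), (181.6, -11.0)]
(61, 95) [320.5 122.2] (57, 95) [320.5 122. ] (57, 74) [320.4 129.8] (50, 74) [320.4 129.4] (46, 74) [320.3 129.2] (-70, 50) [319.  132.1] (-70, 46) [319.  133.7] (-50, 46) [319.2 134.8] (-50, 0) [319.1 153.1] (50, 0) [320.1 156.8]
```

Request:
arm_command([
  [0.012, 0, -0.015, 0, 0, 0],
  [0.025, 0, -0.03, 0, 0, 0],
  [0.04, 0, -0.048, 0, 0, 0],
  [0.055, 0, -0.065, -0.001, 0, 0],
  [0.055, 0, -0.065, -0.001, 0, 0],
])

```text
t: 7.9
tool_pos: [0.56, 0.1877, 0.3371]
orientation: [2.367, 2.013, -0.049]
force: [-0.3, -0.0, -1.5]
opening: 0.0557
gripper_force: 24.9
```

```bash
python3 - <<'E'
from g import *
tray();show(tgt(-89.5,144.2,42.5));show(tgt(-88.7,143,42));show(tgt(-86.7,136.5,38))
E
```

```text
t 7.9 tray [-92.3  -0.6 143.1] yaw,front-up,roll [-0.2 42.5 -0.2] F [-0.1  0.3 -1.5] grip 24.9 q [ 0.25  0.15  1.59 -0.04  1.41  0.42]
[0.013, -0.001, -0.006, 0.001, 0.0, -0.0] per row [0.003, -0.0, -0.001, 0.0, 0.0, -0.0] tgt [0.56  0.19  0.338]
[0.009, -0.001, -0.001, 0.001, 0.003, -0.0] per row [0.002, -0.0, -0.0, 0.0, 0.001, -0.0] tgt [0.56  0.189 0.337]
[-0.048, -0.001, 0.026, 0.001, 0.025, -0.0] per row [-0.01, -0.0, 0.005, 0.0, 0.005, -0.0] tgt [0.558 0.178 0.332]
```

```bash
python3 - <<'E'
from plan import *
from g import *
K=np.array([[42,-89,143.5],[38,-86,136.5],[34,-83,129.5],[30,-80,123.5],[26,-77,118],[22,-73.5,112],[18,-70,106],[14,-66.5,100.5],[12,-64.5,98]])
prev=None;T0,_=now()
for d,x,z in K: print(d,x,z,np.round(clear((x,z),np.radians(d),1),1)[[1,2,5]],np.round(inc(T0,tgt(x,z,d)),3).tolist())
# resting pose: tongue on slat, bead on bar, back wall free: for each angle lower until contact on slat with x set by bead/bar contact
for d in range(6,15):
    t=np.radians(d);best=[]
    for x in np.arange(-68,-50,.25):
        z=100.
        while min(np.array(clear((x,z),t,1))[[1,5]])>0.05 and z>80: z-=.1
        c=clear((x,z),t,1)
        best.append((abs(c[1])+abs(c[5]),x,z,np.round(np.array(c)[[1,2,5]],1)))
    print(d,min(best,key=lambda b:b[0]))
E
```

```text
42.0 -89.0 143.5 [ 4.7  3.5 33.8] [0.007, -0.001, -0.004, 0.001, 0.003, -0.0]
38.0 -86.0 136.5 [ 4.1  3.8 28. ] [-0.045, -0.001, 0.026, 0.001, 0.025, -0.0]
34.0 -83.0 129.5 [ 3.8  4.3 22.5] [-0.097, -0.0, 0.06, 0.001, 0.047, -0.0]
30.0 -80.0 123.5 [ 4.6  4.5 17.9] [-0.149, -0.0, 0.094, 0.001, 0.07, -0.0]
26.0 -77.0 118.0 [ 5.2  4.7 13.9] [-0.201, -0.0, 0.13, 0.001, 0.092, 0.0]
22.0 -73.5 112.0 [3.9 5.2 9.7] [-0.249, -0.0, 0.174, 0.001, 0.114, 0.0]
18.0 -70.0 106.0 [2.7 4.8 6. ] [-0.296, -0.0, 0.222, 0.001, 0.136, 0.0]
14.0 -66.5 100.5 [2.6 4.  3.2] [-0.342, -0.0, 0.272, 0.001, 0.159, 0.0]
12.0 -64.5 98.0 [2.3 3.6 2.2] [-0.363, -0.001, 0.297, 0.001, 0.17, 0.0]
6 (np.float64(7.969399043957515), np.float64(-50.25), 100.0, array([-2.5, -0.8,  5.5]))
7 (np.float64(7.406313601961665), np.float64(-50.25), 100.0, array([-2.5,  0.2,  4.9]))
8 (np.float64(6.896631807800183), np.float64(-50.25), 100.0, array([-2.5,  1.3,  4.4]))
9 (np.float64(6.5014440827493285), np.float64(-50.25), 100.0, array([-2.5,  2.7,  4. ]))
10 (np.float64(6.144296507215532), np.float64(-50.25), 100.0, array([-2.5,  4.3,  3.7]))
11 (np.float64(4.687330235692056), np.float64(-60.5), 100.0, array([-0.2,  4.3,  4.4]))
12 (np.float64(0.060819101872238816), np.float64(-67.25), 93.80000000000035, array([0. , 1.8, 0. ]))
13 (np.float64(0.06798214995571313), np.float64(-67.25), 94.90000000000029, array([0.1, 3. , 0. ]))
14 (np.float64(0.08929514900499935), np.float64(-67.5), 95.90000000000023, array([0. , 4.1, 0.1]))
```

```bash
python3 - <<'E'
from plan import *
for d in np.arange(7,16.1,1):
    t=np.radians(d);best=None
    for x in np.arange(-70,-54,.25):
        f=[z for z in np.arange(88,104,.2) if clear((x,z),t)>=0]
        if f:
            # com height
            h=f[0]-np.sin(t)*0+np.cos(t)*28
            if best is None or h<best[0]:best=(h,x,f[0],f[-1],np.round(np.array(clear((x,f[0]),t,1))[[1,2,5]],1))
    if best:
        p=best[1:3];c,s=np.cos(t),np.sin(t);print(d,best,"lip",round(p[0]+c*59+s*95,1),round(p[1]-s*59+c*95,1))
E
```

```text
7.0 (np.float64(118.59129224595705), np.float64(-61.75), np.float64(90.80000000000004), np.float64(92.40000000000006), array([3.1, 0.2, 0.1])) lip 8.4 177.9
8.0 (np.float64(119.32750592476403), np.float64(-63.25), np.float64(91.60000000000005), np.float64(92.20000000000006), array([2.7, 0.1, 0.1])) lip 8.4 177.5
9.0 (np.float64(119.65527353666391), np.float64(-64.75), np.float64(92.00000000000006), np.float64(92.40000000000006), array([1.8, 0. , 0. ])) lip 8.4 176.6
10.0 (np.float64(119.97461708434189), np.float64(-66.0), np.float64(92.40000000000006), np.float64(93.60000000000008), array([0.9, 0.2, 0. ])) lip 8.6 175.7
11.0 (np.float64(120.28556113653465), np.float64(-67.5), np.float64(92.80000000000007), np.float64(93.80000000000008), array([0.1, 0.2, 0.3])) lip 8.5 174.8
12.0 (np.float64(121.18813282054664), np.float64(-67.75), np.float64(93.80000000000008), np.float64(100.00000000000017), array([0. , 1.3, 0.4])) lip 9.7 174.5
13.0 (np.float64(122.28236181398668), np.float64(-68.0), np.float64(95.0000000000001), np.float64(102.0000000000002), array([0. , 2.3, 0.6])) lip 10.9 174.3
14.0 (np.float64(123.16828033572801), np.float64(-68.0), np.float64(96.00000000000011), np.float64(103.20000000000022), array([0. , 3.6, 0.5])) lip 12.2 173.9
15.0 (np.float64(124.04592313609405), np.float64(-67.5), np.float64(97.00000000000013), np.float64(103.80000000000022), array([0.1, 5.3, 0. ])) lip 14.1 173.5
16.0 (np.float64(125.11532748627307), np.float64(-68.5), np.float64(98.20000000000014), np.float64(103.80000000000022), array([0.1, 5.6, 0.8])) lip 14.4 173.3
```

Request:
arm_command([
  [-0.02, -0.001, 0.011, 0, 0.014, 0],
  [-0.045, -0.001, 0.026, 0.001, 0.025, 0],
  [-0.071, -0.001, 0.043, 0.001, 0.036, 0],
  [-0.097, 0, 0.06, 0.001, 0.047, 0],
  [-0.097, 0, 0.06, 0.001, 0.047, 0],
])

```text
t: 8.52
tool_pos: [0.5566, 0.1668, 0.3251]
orientation: [-2.343, -1.99, -0.12]
force: [0.2, -0.6, -1.8]
opening: 0.056
gripper_force: 24.9
```

```bash
cat > wp.py <<'E'
from g import *
import sys
tray();T0,_=now()
for a in sys.argv[1:]:
    v=[float(k) for k in a.split(",")];print(a,np.round(inc(T0,tgt(*v)),3).tolist())
E
python3 wp.py -80,123.5,30 -77,118,26 -73.5,112,22 -70,106,18
```

```text
t 8.53 tray [-84.6   0.4 128.5] yaw,front-up,roll [-0.1 34.1  0.1] F [-0.6 -0.3 -1.8] grip 24.9 q [0.17 0.11 1.66 0.1  1.34 0.31]
-80,123.5,30 [-0.05, 0.0, 0.022, -0.0, 0.023, -0.001]
-77,118,26 [-0.106, 0.001, 0.05, -0.0, 0.045, -0.001]
-73.5,112,22 [-0.16, 0.001, 0.086, -0.0, 0.067, -0.001]
-70,106,18 [-0.214, 0.001, 0.126, -0.0, 0.089, -0.001]
```

Request:
arm_command([
  [-0.05, 0, 0.022, 0, 0.023, -0.001],
  [-0.106, 0.001, 0.05, 0, 0.045, -0.001],
  [-0.16, 0.001, 0.086, 0, 0.067, -0.001],
  [-0.214, 0.001, 0.126, 0, 0.089, -0.001],
  [-0.214, 0.001, 0.126, 0, 0.089, -0.001],
])

```text
t: 9.15
tool_pos: [0.5501, 0.1272, 0.2952]
orientation: [-2.182, -1.858, -0.419]
force: [-0.3, -1.2, -2.8]
opening: 0.0562
gripper_force: 24.9
```

```bash
python3 wp.py -69,102.5,16 -68,99,14 -67.7,96,12; python3 prof.py | tail -2
```

```text
t 9.15 tray [-70.6   0.5 105.5] yaw,front-up,roll [ 0.1 18.1  0.1] F [-1.2  0.1 -2.8] grip 24.9 q [0.01 0.07 1.79 0.4  1.25 0.05]
-69,102.5,16 [-0.035, 0.001, 0.013, -0.0, 0.012, 0.0]
-68,99,14 [-0.071, 0.001, 0.029, -0.0, 0.023, 0.0]
-67.7,96,12 [-0.109, 0.001, 0.043, -0.0, 0.034, 0.0]
tray obs [(132.1, -7.0), (135.8, 7.0), (141.5, -9.0), (144.7, 3.0), (160.1, 13.0), (165.0, -12.0), (167.9, 9.0), (170.6, -3.0), (178.5, 20.0), (181.9, -5.0), (185.0, -4.0)]
(61, 95) [320.5 114. ] (57, 95) [320.4 114.4] (57, 74) [320.5 122. ] (50, 74) [320.4 122.7] (46, 74) [320.4 123.2] (-70, 50) [319.2 145. ] (-70, 46) [319.2 146.5] (-50, 46) [319.4 144.1] (-50, 0) [319.5 161. ] (50, 0) [320.4 148.9]
```

Request:
arm_command([
  [-0.035, 0.001, 0.013, 0, 0.012, 0],
  [-0.071, 0.001, 0.029, 0, 0.023, 0],
  [-0.09, 0.001, 0.036, 0, 0.028, 0],
  [-0.109, 0.001, 0.043, 0, 0.034, 0],
  [-0.109, 0.001, 0.043, 0, 0.034, 0],
])

```text
t: 9.82
tool_pos: [0.548, 0.1112, 0.28]
orientation: [-2.114, -1.804, -0.527]
force: [0.4, 0.6, -1.7]
opening: 0.0557
gripper_force: 24.9
```

```bash
python3 wp.py -67.7,95,12 -67.7,94,12 -67.5,93,11
```

```text
t 9.82 tray [-66.7  -0.3  96.9] yaw,front-up,roll [ 0.1 12.  -0.1] F [ 0.7 -0.3 -1.7] grip 24.9 q [-0.05  0.08  1.82  0.52  1.23 -0.07]
-67.7,95,12 [-0.009, -0.001, 0.006, -0.0, -0.0, 0.001]
-67.7,94,12 [-0.011, -0.001, 0.01, -0.0, -0.0, 0.001]
-67.5,93,11 [-0.03, -0.001, 0.014, -0.0, 0.005, 0.001]
```

Request:
arm_command([
  [-0.003, 0, 0.003, 0, 0, 0],
  [-0.007, 0, 0.006, 0, 0, 0],
  [-0.011, -0.001, 0.01, 0, 0, 0.001],
  [-0.011, -0.001, 0.01, 0, 0, 0.001],
  [-0.011, -0.001, 0.01, 0, 0, 0.001],
])

```text
t: 10.45
tool_pos: [0.5478, 0.1104, 0.2777]
orientation: [-2.116, -1.8, -0.528]
force: [-2.3, -1.1, 5.6]
opening: 0.0561
gripper_force: 25.0
```

```bash
python3 wp.py -67.7,92.5,12 -67.5,91.5,11; python3 prof.py|tail -2
```

```text
t 10.45 tray [-67.4  -0.1  94.7] yaw,front-up,roll [ 0.  11.9 -0. ] F [-1.5  2.1  5.6] grip 25.0 q [-0.06  0.08  1.83  0.52  1.23 -0.07]
-67.7,92.5,12 [-0.005, -0.001, 0.009, 0.0, -0.0, 0.0]
-67.5,91.5,11 [-0.024, -0.001, 0.012, 0.0, 0.005, 0.0]
tray obs [(133.2, -19.0), (136.2, 15.0), (139.3, -8.0), (142.4, 8.0), (146.9, -7.0), (150.9, 3.0), (163.4, 3.0), (167.6, 8.0), (170.1, -3.0), (178.5, 18.0), (187.3, -3.0)]
(61, 95) [320.7 115.6] (57, 95) [320.6 116.2] (57, 74) [320.7 123.5] (50, 74) [320.6 124.5] (46, 74) [320.6 125.1] (-70, 50) [319.4 151.3] (-70, 46) [319.5 152.7] (-50, 46) [319.7 149.4] (-50, 0) [319.8 165.5] (50, 0) [320.7 149.6]
```

It has touched down: upward force is 7 N, and the pose matches the predicted rest. I'll ease off slightly and release.

Request:
arm_command([
  [0.001, 0, -0.002, 0, 0, 0],
  [0.002, 0, -0.003, 0, 0, 0],
  [0.002, 0, -0.003, 0, 0, 0],
  [0.002, 0, -0.003, 0, 0, 0],
  [0.002, 0, -0.003, 0, 0, 0],
])

```text
t: 11.12
tool_pos: [0.5477, 0.1103, 0.2779]
orientation: [-2.116, -1.8, -0.527]
force: [-0.1, -0.2, 1.7]
opening: 0.0557
gripper_force: 25.0
```

Request:
arm_command([
  [0, 0, 0, 0, 0, 0],
  [0, 0, 0, 0, 0, 0],
  [0, 0, 0, 0, 0, 0],
  [0, 0, 0, 0, 0, 0],
  [0, 0, 0, 0, 0, 0],
], fingers=-1)

```text
t: 11.75
tool_pos: [0.5477, 0.1104, 0.278]
orientation: [-2.116, -1.8, -0.527]
force: [-0.4, 0.9, -0.1]
opening: 0.0926
gripper_force: 0.0
```

```bash
python3 wp.py;python3 - <<'E'
from plant import *
import cv2,numpy as np
s=read_camera("side")["image"][:,:,::-1];t=read_camera("top")["image"][:,:,::-1]
cv2.imwrite("pics/s4.png",s);cv2.imwrite("pics/t4.png",t)
z=lambda im,x,y,w,h,k:cv2.resize(im[y:y+h,x:x+w],None,fx=k,fy=k,interpolation=cv2.INTER_CUBIC)
cv2.imwrite("pics/f.png",np.hstack([z(s,270,90,100,120,5),z(t,170,170,75,150,4)]))
E
```

```text
t 11.75 tray [-67.5  -0.   94.9] yaw,front-up,roll [ 0. 12.  0.] F [ 0.9  0.5 -0.1] grip 0.0 q [-0.06  0.08  1.83  0.52  1.23 -0.07]
```

View pics/f.png

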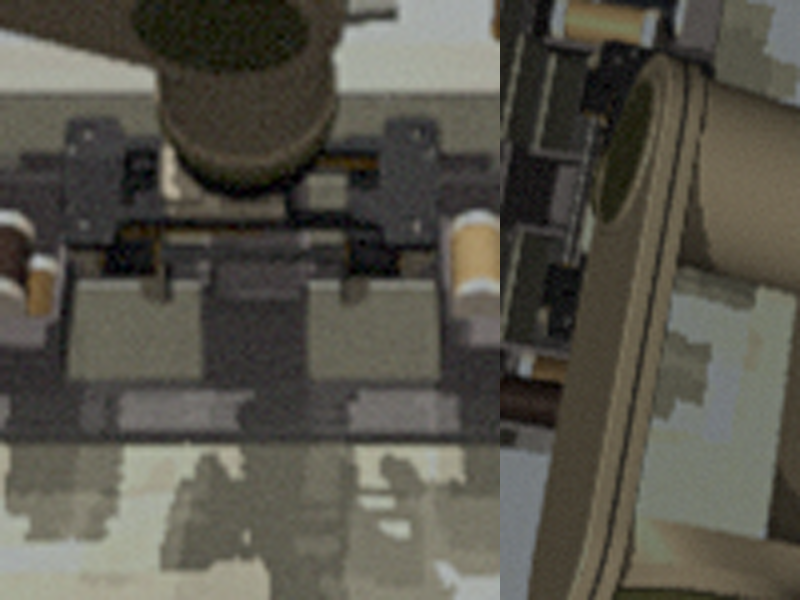

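The tray hangs alone. Its ledge is at (260,285) in the side crop with the open fingers clear on both sides at (158,·) and (352,·), and the grip force is 0. Now I retreat along the tool axis.

Request:
arm_command([
  [0, 0, -0.04, 0, 0, 0],
  [0, 0, -0.15, 0, 0, 0],
  [0, 0, -0.3, 0, 0, 0],
  [0, 0, -0.45, 0, 0, 0],
  [0, 0, -0.5, 0, 0, 0],
])

```text
t: 12.48
tool_pos: [0.5406, 0.0633, 0.3688]
orientation: [-2.118, -1.802, -0.531]
force: [-0.9, 0.8, 0.7]
opening: 0.0929
gripper_force: 0.0
```

```bash
cat > push.py <<'E'
from g import *
def tool(px,pz,py=0):   # closed fingertips at panel point (mm), pointing down
    c=grip(0,(0,0,0)); c[:3,3]=(0,0,.186); return fr(PANEL,(px/1000,py/1000,pz/1000))@c
def tip():
    T,s=now();p=np.linalg.inv(fr(PANEL))@(T@np.array([0,0,.186,1]));print("t",round(s["t"],2),"tip",np.round(p[:3]*1000,1),"F",np.round(s["force"],1),"open",round(s["opening"],4),"q",np.round(s["q"],2))
import sys
tip();T0,_=now()
for a in sys.argv[1:]:
    v=[float(k) for k in a.split(",")];print(a,np.round(inc(T0,tool(*v)),3).tolist())
E
python3 push.py -114,210 -114,175;  python3 prof.py|tail -2
```

```text
t 12.47 tip [-99.4  -1.6 204.5] F [-0.9  0.8  0.7] open 0.0929 q [-0.15 -0.04  1.77  0.49  1.42 -0.06]
-114,210 [0.384, -0.003, 0.05, 0.002, -0.155, -0.001]
-114,175 [0.302, -0.004, 0.205, 0.002, -0.155, -0.001]
tray obs [(147.8, 13.0), (152.9, -15.0), (167.5, 9.0), (170.2, -4.0), (176.3, -5.0), (178.7, 20.0)]
(61, 95) [320.2  95.2] (57, 95) [320.1  95.8] (57, 74) [320.2 103.8] (50, 74) [320.1 104.8] (46, 74) [320.1 105.3] (-70, 50) [318.8 132.3] (-70, 46) [318.8 133.9] (-50, 46) [319.1 130.6] (-50, 0) [319.3 148.2] (50, 0) [320.4 132.2]
```

Request:
arm_command([
  [0.1, -0.001, 0.01, 0, -0.039, 0],
  [0.19, -0.002, 0.02, 0.001, -0.078, 0],
  [0.29, -0.002, 0.04, 0.001, -0.117, -0.001],
  [0.384, -0.003, 0.05, 0.002, -0.155, -0.001],
  [0.384, -0.003, 0.05, 0.002, -0.155, -0.001],
], fingers=1, force=25)

```text
t: 13.15
tool_pos: [0.5511, 0.1378, 0.3928]
orientation: [-2.381, -2.042, 0.004]
force: [0.3, 0.2, 0.1]
opening: 0.0473
gripper_force: 0.0
```

```bash
python3 push.py -114,170 -114,160;python3 - <<'E'
from plant import *
import cv2,numpy as np
s=read_camera("side")["image"][:,:,::-1];t=read_camera("top")["image"][:,:,::-1]
cv2.imwrite("pics/s5.png",s);cv2.imwrite("pics/t5.png",t)
z=lambda im,x,y,w,h,k:cv2.resize(im[y:y+h,x:x+w],None,fx=k,fy=k,interpolation=cv2.INTER_CUBIC)
cv2.imwrite("pics/g.png",np.hstack([z(s,270,90,100,120,5),z(t,170,170,75,150,4)]))
E
```

```text
t 13.15 tip [-111.1    1.9  206.8] F [0.3 0.2 0.1] open 0.0473 q [0.15 0.05 1.59 0.   1.5  0.31]
-114,170 [-0.013, 0.005, 0.184, -0.002, -0.0, 0.001]
-114,160 [-0.013, 0.006, 0.234, -0.002, -0.0, 0.001]
```

View pics/g.png

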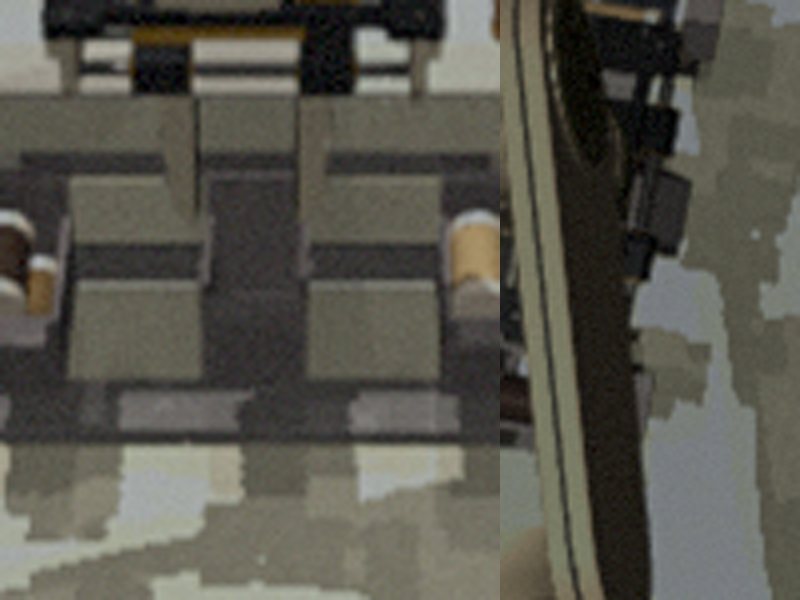

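The tray hangs in the middle place, its tongue entering the upper groove at about (255,175) in the side crop. The fingers are still closing above it. Next I go down to just over the ledge.

Request:
arm_command([
  [-0.005, 0.002, 0, 0, 0, 0],
  [-0.01, 0.004, 0.03, -0.001, 0, 0],
  [-0.013, 0.005, 0.1, -0.002, 0, 0.001],
  [-0.013, 0.005, 0.184, -0.002, 0, 0.001],
  [-0.013, 0.005, 0.184, -0.002, 0, 0.001],
])

```text
t: 13.88
tool_pos: [0.5507, 0.1329, 0.3538]
orientation: [-2.39, -2.036, 0.003]
force: [-0.1, -0.3, 0.2]
opening: 0.0006
gripper_force: 0.0
```

```bash
python3 push.py -114,150 -114,140 -114,130
```

```text
t 13.88 tip [-116.4    1.   167.8] F [-0.1 -0.3  0.2] open 0.0006 q [0.15 0.07 1.65 0.   1.43 0.31]
-114,150 [0.011, 0.003, 0.089, -0.001, 0.0, -0.001]
-114,140 [0.011, 0.003, 0.139, -0.001, 0.0, -0.001]
-114,130 [0.011, 0.003, 0.189, -0.001, 0.0, -0.001]
```

Request:
arm_command([
  [0.006, 0.002, 0.03, 0, 0, 0],
  [0.011, 0.003, 0.06, -0.001, 0, 0],
  [0.011, 0.003, 0.08, -0.001, 0, -0.001],
  [0.011, 0.003, 0.1, -0.001, 0, -0.001],
  [0.011, 0.003, 0.115, -0.001, 0, -0.001],
])

```text
t: 14.5
tool_pos: [0.5531, 0.1353, 0.3351]
orientation: [2.385, 2.038, 0.009]
force: [-1.8, 1.0, 7.9]
opening: 0.0008
gripper_force: 4.1
```

```bash
python3 push.py -114,140 -114,134 -114,130 -114,128
```

```text
t 14.5 tip [-113.2   -2.7  149.1] F [-1.8  1.   7.9] open 0.0008 q [ 0.15  0.09  1.66 -0.    1.38  0.31]
-114,140 [-0.002, -0.008, 0.045, 0.002, -0.001, 0.0]
-114,134 [-0.002, -0.008, 0.075, 0.002, -0.001, 0.0]
-114,130 [-0.003, -0.008, 0.095, 0.002, -0.001, 0.0]
-114,128 [-0.003, -0.008, 0.105, 0.002, -0.001, 0.0]
```

Request:
arm_command([
  [0, 0, 0.012, 0, 0, 0],
  [0, 0, 0.024, 0, 0, 0],
  [0, 0, 0.036, 0, 0, 0],
  [0, 0, 0.048, 0, 0, 0],
  [0, 0, 0.06, 0, 0, 0],
])

```text
t: 15.12
tool_pos: [0.5525, 0.1349, 0.3211]
orientation: [2.386, 2.039, 0.004]
force: [0.3, -1.2, -0.1]
opening: 0.0008
gripper_force: 0.0
```

```bash
python3 push.py -114,130 -114,128;  python3 prof.py|grep obs
```

```text
t 15.12 tip [-114.    -1.7  135.1] F [ 0.3 -1.2 -0.1] open 0.0008 q [ 0.15  0.1   1.68 -0.    1.36  0.31]
-114,130 [0.0, -0.005, 0.025, 0.001, 0.0, 0.0]
-114,128 [0.0, -0.005, 0.035, 0.001, 0.0, 0.0]
panel obs [(107.9, -25.0), (119.9, -14.0), (124.5, 19.0), (138.0, -18.0), (145.4, 19.0), (148.0, -5.0), (164.8, -11.0), (168.0, 18.0), (175.4, -20.0), (178.5, 37.0)]
tray obs [(134.8, 21.0), (157.1, -7.0), (169.0, 7.0), (178.6, 20.0)]
```

It snapped past: force fell from 8 N to 0. A last light press makes sure it is home, then I go up.

Request:
arm_command([
  [0, 0, 0.01, 0, 0, 0],
  [0, 0, 0.02, 0, 0, 0],
  [0, 0, 0.028, 0, 0, 0],
  [0, 0, 0.032, 0, 0, 0],
  [0, 0, 0.032, 0, 0, 0],
])

```text
t: 15.8
tool_pos: [0.5527, 0.1352, 0.3152]
orientation: [2.386, 2.039, 0.006]
force: [0.1, 0.6, 0.2]
opening: 0.0005
gripper_force: 0.0
```

```bash
python3 push.py
```

```text
t 15.8 tip [-113.6   -1.9  129.2] F [0.1 0.6 0.2] open 0.0005 q [ 0.15  0.1   1.68 -0.    1.35  0.31]
```

Request:
arm_command([
  [0, 0, -0.05, 0, 0, 0],
  [0, 0, -0.25, 0, 0, 0],
  [0, 0, -0.5, 0, 0, 0],
  [-0.2, 0, -0.75, 0, 0, 0],
  [-0.45, 0, -0.85, 0, 0, 0],
])

```text
t: 16.42
tool_pos: [0.5377, 0.0462, 0.4901]
orientation: [2.381, 2.039, 0.013]
force: [1.7, -0.1, 0.4]
opening: 0.0003
gripper_force: 0.0
```

Request:
arm_command([
  [-0.25, 0, 0, 0, 0, 0],
  [-0.5, 0, 0, 0, 0, 0],
  [-0.75, 0, 0, 0, 0, 0],
  [-0.9, 0, 0, 0, 0, 0],
  [-0.9, 0, 0, 0, 0, 0],
])

```text
t: 17.05
tool_pos: [0.5092, -0.1333, 0.4859]
orientation: [2.389, 2.034, 0.006]
force: [-0.1, -0.7, 0.0]
opening: 0.0001
gripper_force: 0.0
```

```bash
python3 - <<'E'
from g import *
from plant import *
import cv2
s=read_camera("side")["image"][:,:,::-1];t=read_camera("top")["image"][:,:,::-1]
cv2.imwrite("pics/s6.png",s);cv2.imwrite("pics/t6.png",t)
z=lambda im,x,y,w,h,k:cv2.resize(im[y:y+h,x:x+w],None,fx=k,fy=k,interpolation=cv2.INTER_CUBIC)
cv2.imwrite("pics/i.png",np.hstack([z(s,250,90,140,110,3.6),z(t,150,140,90,150,3)[:396]]))
from prof import edges
print(edges(s,314,325,95,190,3))
Wo=fr(PANEL,(-.0505,0,.08))
for x,z_ in((59,95),(46,74),(-50,50),(-70,50),(-70,46),(-50,0)):print((x,z_),np.round(proj("side",Wo[:3,:3]@np.array([x,0,z_])/1000+Wo[:3,3])[0],1))
E
```

```text
[(98.5, -21.0), (105.7, 24.0), (125.3, -21.0), (129.4, 14.0), (132.8, -10.0), (145.9, 18.0), (175.4, -4.0), (178.6, 20.0)]
(59, 95) [320.6 116.3]
(46, 74) [320.6 125.6]
(-50, 50) [319.8 154.2]
(-70, 50) [319.6 158.9]
(-70, 46) [319.6 160.1]
(-50, 0) [320.  169.2]
```

View pics/i.png

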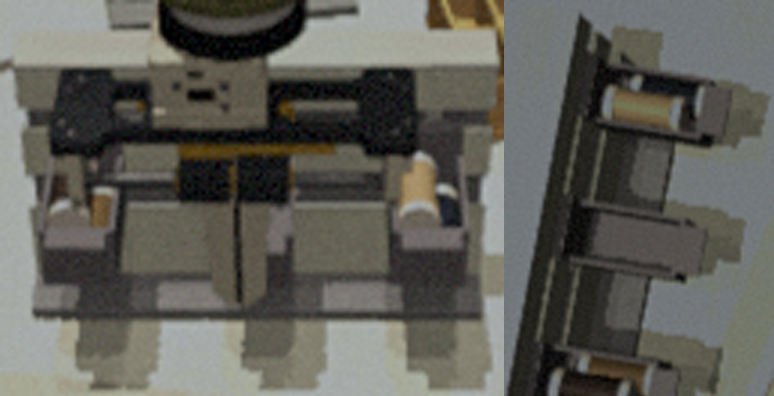

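In the top half of picture i the middle tray is square to its neighbours. Its ledge corners, at (730,85), (707,225) and (681,365) with the neighbours', lie on one line. I'll clear the side view for one numeric level check.

Request:
arm_command([
  [0, 0.2, -0.1, 0, 0, 0],
  [0, 0.4, -0.2, 0, 0, 0],
  [0, 0.6, -0.3, 0, 0, 0],
  [0, 0.8, -0.3, 0, 0, 0],
  [0, 0.8, -0.3, 0, 0, 0],
])

```text
t: 17.77
tool_pos: [0.67, -0.1551, 0.5426]
orientation: [-2.386, -2.043, -0.003]
force: [-0.4, -0.0, -0.8]
opening: 0.0005
gripper_force: 0.0
```

Request:
arm_command([
  [-0.1, 0.1, 0, 0, 0, 0],
  [-0.2, 0.2, 0, 0, 0, 0],
  [-0.3, 0.4, 0, 0, 0, 0],
  [-0.4, 0.5, 0, 0, 0, 0],
  [-0.4, 0.5, 0, 0, 0, 0],
])

```text
t: 18.4
tool_pos: [0.7546, -0.2516, 0.5433]
orientation: [-2.389, -2.04, -0.003]
force: [-0.4, 0.3, -0.3]
opening: 0.0004
gripper_force: 0.0
```

```bash
python3 - <<'E'
from prof import *
im=read_camera("side")["image"][:,:,::-1]
for c in((312,319),(319,326)):print("mid",edges(im,*c,100,182,3))
s0=cv2.imread("pics/side0.png");W=fr(PANEL)
for py in(-130,0,130):
    for x,z in((-.1205,.13),(-.1205,.126),(-.1005,.08)):
        u=proj("side",W[:3,:3]@[x,py/1000,z]+W[:3,3])[0];c=int(round(u[0]));print(py,(x,z),np.round(u,1),edges(im,c-5,c+5,int(u[1])-5,int(u[1])+6,2))
E
```

```text
mid [(107.8, -25.0), (119.9, -18.0), (123.8, 9.0), (126.6, -7.0), (147.0, 7.0), (153.5, 8.0), (159.7, -19.0), (169.0, 15.0), (175.4, -10.0), (178.6, 32.0)]
mid [(107.9, -26.0), (119.9, -18.0), (123.5, 8.0), (126.5, -7.0), (147.0, 19.0), (159.7, -21.0), (169.7, 3.0), (178.5, 11.0)]
-130 (-0.1205, 0.13) [369.6 159.1] [(158.7, -20.0)]
-130 (-0.1205, 0.126) [369.5 160.3] [(158.7, -20.0)]
-130 (-0.1005, 0.08) [368.3 169.4] [(168.5, 3.0)]
0 (-0.1205, 0.13) [319.6 158.9] [(159.7, -21.0)]
0 (-0.1205, 0.126) [319.6 160.1] [(159.7, -21.0)]
0 (-0.1005, 0.08) [320.  169.2] [(169.2, 6.0)]
130 (-0.1205, 0.13) [269.9 158.6] [(158.4, -20.0)]
130 (-0.1205, 0.126) [270.  159.9] [(158.4, -20.0)]
130 (-0.1005, 0.08) [272.  168.9] [(168.7, 11.0)]
```

```bash
python3 - <<'E'
from prof import *
t=[read_camera("side")["image"][:,:,::-1].astype(float) for _ in range(6)];im=np.mean(t,0)
W=fr(PANEL)
for py in(-130,0,130):
  for name,x,z,dy,h in(("wall top",-.0045,.154,(-18,-12,-6,0,6,12,18),4),("ledge",-.1205,.13,(-15,-8,0,8,15),4),("bottom",-.1005,.08,(-15,0,15),3)):
    o=[]
    for d in dy:
        u=proj("side",W[:3,:3]@[x,(py+d)/1000,z]+W[:3,3])[0];c=int(round(u[0]))
        o.append([round(float(e[0]-u[1]),1) for e in edges(im,c-1,c+2,int(u[1])-h,int(u[1])+h+1,3) if e[1]<0 or name=="bottom"])
    print(py,name,o)
tt=np.mean([read_camera("top")["image"].astype(float) for _ in range(4)],0)
# front edge of the ledges in the top view: row-wise profile along columns
for py in(-130,0,130):
    o=[]
    for d in(-15,-8,0,8,15):
        u=proj("top",W[:3,:3]@[-.1205,(py+d)/1000,.13]+W[:3,3])[0];r=int(round(u[1]));c=int(u[0])
        p=tt[r-1:r+2,c-8:c+9].mean((0,2));p=np.convolve(p,[.25,.5,.25],'same');g=np.gradient(p)[2:-2];i=int(np.argmax(g));
        o.append(round(float(c-6+i-u[0]),1))
    print("top",py,o)
E
```

```text
-130 wall top [[0.6], [0.5], [-3.0, 0.3], [0.5], [0.6], [0.6], [0.7]]
-130 ledge [[-0.4], [-0.4], [-0.4], [-0.4], [-0.3]]
-130 bottom [[-0.5], [], []]
0 wall top [[0.9], [1.0], [0.8], [0.9], [0.9], [0.8], [0.8]]
0 ledge [[1.0], [0.8], [0.8], [0.9], [0.9]]
0 bottom [[], [], [-0.0]]
130 wall top [[0.7], [0.8], [0.8], [0.7], [-2.7, 0.7], [1.2], [0.9]]
130 ledge [[0.0], [-0.0], [-0.2], [-0.2], [-0.2]]
130 bottom [[-0.1], [-0.3], [-0.3]]
top -130 [1.2, 1.6, 1.2, 1.7, 1.2]
top 0 [2.0, 2.5, 2.1, 5.6, 5.1]
top 130 [2.0, 2.5, 2.1, 1.6, 1.1]
```

The wall top matches the neighbours. The front sits about 3 mm (1.5°) low, which agrees with the play of lip and back wall in the grooves and is inside the 3.4° limit. I'll hand it in.

```bash
python3 -c "
from plant import *
print(close_job())"
```

```text
the job is handed in; nothing more can be done
None
```

The tray is hung in the middle place, snapped past the catch and sitting about 1.5° nose-down by the camera (limit 3.4°); the job is handed in, and no verdict came back.

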